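# Sort the modeller's bench into the holders

## Task

Clear up the mixed handful at the front of the bench: stand the green wagon upright in the wooden wagon cradle, lengthwise between its end stops; stand the two paint pots in the wells of the plywood rack, one to a well; and lay the two brass parts flat, side by side or end to end but not on one another, in the aluminium tray. Leave the battery where it lies.

Things in the scene. Friction and masses are not known exactly. Their poses are not given: they have to be found in the camera images.
- wagon_center (a point): Green model railway wagon with a grey roof, standing on its wheels: 14 mm wide, 83 mm long, 30 mm high. Point: its centre, 15 mm above the wheel treads. y runs along its length, z up. Its solid body is 12 mm wide, 66 mm long and 26 mm high; grip it across the sides at the middle of its length.
- brass_bar_center (a point): Milled brass channel (a straight U-section bar), lying open side up: 12 mm wide, 49 mm long, 7 mm high. Point: its centre, 3.5 mm above its underside. y runs along its length, z up.
- brass_nozzle_center (a point): Turned brass nozzle lying on its side: a round shank 10 mm thick that tapers to a point, 36 mm long in all. Point: the middle of the thick shank, 5 mm above the bench and 11 mm from the blunt end. y runs along it, away from the pointed end; the pointed end lies 25 mm from this point along -y. Grip it across the shank at this point.
- short_pot_center (a point): The shorter paint pot, red with a white screw cap, upright: diameter 26 mm, 30 mm high. Point: its centre, 15 mm above its underside; z up. Only the lowest 21 mm are solid to the fingers, so the tips must reach down to about 9 mm above its underside.
- tall_pot_center (a point): The taller paint pot, cream with a white screw cap, upright: diameter 26 mm, 36 mm high. Point: its centre, 18 mm above its underside; z up. Only the lowest 26 mm are solid to the fingers.
- battery_center (a point): A blue and white round battery lying among the things, 15 mm thick, 50 mm long, that does not belong in any of the holders. Point: its centre; y runs along it.
- wagon_cradle: Wagon cradle, fixed to the bench: narrow pale wooden trough, 140 mm long (x), 52 mm wide (y), with a strip of track along its floor, a low lip along each side and a darker end stop at each end. Origin: centre of its underside; z up. Floor 6 mm above the origin, lips to 12 mm, end stops to 18 mm; inside 128 mm long and 40 mm wide. Fingers that stay above the lips do not touch it.
- pot_rack: Paint rack, fixed to the bench: flat plywood plate 120 mm long (x), 60 mm wide (y), 10 mm high, with two round wells 44 mm wide and 6 mm deep, with dark rubber floors, at x = -29 mm and x = +29 mm, y = 0. Origin: centre of its underside; z up. Well floors 4 mm above the origin.
- parts_tray: Parts tray, fixed to the bench: flat open aluminium tray, 130 mm long (x), 84 mm wide (y), walls 3 mm thick and 10 mm high, with a wire loop at each end. Origin: centre of its underside; z up. Floor 2 mm above the origin; inside 124 x 78 mm, no divider.
Things that resemble listed ones, but are neither listed nor needed, are in the scene too. Leave any pink, purple or turquoise look-alike of the part that bears tall_pot_center alone.

How it is judged:
By the outcome, as a careful person would: the job done as asked, in the order asked, and still so for the second after the job is handed in, with the robot touching nothing.
It also fails if it takes over 122 s, if anything falls off the work surface, if the arm or the gripper's body presses on something with over 40 N, if the wrist force passes 120 N, or if a joint passes its speed limit or range.

## Robot

A 6-joint arm with a two-finger parallel gripper is mounted at the origin on a cart in front of the work surface, level with it; the furniture and walls round the work are solid. World frame = base frame: x ahead of the robot, y to its left, z up, the work surface at z = 0. Lengths are in mm, angles in rad, forces in N, time in s.
With the tool pointing down it reaches from about 300 to 775 mm from the base axis. Payload 14.6 kg.
Tool frame: the origin (TCP) lies at the very end of the fingers, on their centre line; the grasp point (between the pads) lies 19 mm behind it; z points along the fingers, y is the line along which they close (so a half turn about z gives the same grasp; the last joint's range is limited). The gripper opens to 94 mm and grips with 3 to 60 N. Pads are 16 mm wide; open, the fingers measure 119 mm over their backs; the gripper's body (75 mm by 177 mm) begins 78 mm behind the grasp point.
Start: joints at [1.049, 0.3, 1.521, -0, 1.321, -0.067], TCP at [241.601, 494.083, 205.446] pointing down, gripper open.
Joint ranges: [-3.03, 3.03], [-0.79, 2.21], [0.23, 2.52], [-1.04, 4.18], [0, 3.07], [-2.55, 2.55]. Speed limits (rad/s): [2.22, 2.22, 2.57, 3.14, 3.14, 3.14].

## Interface

Orientations are given as [roll, pitch, yaw] about the fixed x, y, z axes, in that order (R = Rz(yaw) Ry(pitch) Rx(roll)).
In Python, from cell import manip, camera, get_calibration gives the robot as it stands.
- The arm moves only by the tool arm_command, never from a script. Its argument "targets" is a list of rows, each an object of numbers: "hand": the opening, from -1 (shut) to 1 (fully open), so that 0 is half open; "x", "y", "z": the shift along the tool's x, y, z in m; "yaw": the turn about the tool's z in rad. In form: [{"hand": .., "x": .., "y": .., "z": .., "yaw": ..}, ...]. A call has 1 to 10 rows; each row shifts and turns the commanded pose from where the row before left it, along the tool's axes as they then stand; what a row does not reach is not made up. A row lasts 1/10 s, in which the tool goes at most 50 mm and 8.59 degrees, less where a joint would pass 70% of its speed; a pose out of reach is approached as far as the arm can. A call is refused whole if a number of a shift passes 0.05 or a number of a turn 0.15, either way. A call with a gripper value outside its range is refused whole. The fingers move at their own pace and stop on an object; "newtons" is the grip in N (left out, the last holds). Time passes only in rows, so rows that do not move let the fingers close. It gives the time, the measured TCP pose, the force, the opening and the grip force at its end, in the units of the state.
- manip.read_state(): the state, without advancing time (a new reading comes with each control period).
- camera(name): name is "scene" or "top" or "wrist"; returns the picture (400x640x3 uint8, red, green, blue); there is no depth.
- get_calibration(name): a dict with "K" (3x3 intrinsics, pixels), "cam_to_world" (4x4, takes a point from camera to world coordinates). Camera axes: x right, y up, looking along -z (the intrinsics and any distortion apply to the point x, -y, -z); pixel columns grow to the right and rows downward; lengths in mm; the calibration is good to about 2 mm. The wrist camera is an equidistant fisheye: a pixel r from the principal point sees the ray r / f radians off the axis. A picture is of the moment at which its call begins: read the wrist's pose just before it. get_calibration takes no time and is no camera call; for the wrist camera it gives the pose at the moment of the call.
- manip.sign_off(): hands the job in; it is judged then, once.
The state is a dict: "clock": time; "joints": joint angles; "qd": joint speeds; "effort": joint torques, N m; "eef_pos": TCP position; "eef_rot": TCP orientation; "wrist_force": force on the tool from outside, world axes, zero at the start; "moment": the same for the moment, N m; "finger_gap": finger opening in mm; "finger_force": force on a finger pad.
Only numpy, scipy, OpenCV 4.12 (cv2) and the standard library are available. Lean on these libraries where they do the work, as an engineer would, in place of code of your own. Each camera call takes 0.05 s, during which the arm holds its last target. There are 200 camera calls.

## Working session

There is one attempt and no reset: what is moved stays moved. The work goes in short steps, Python scripts to look and compute and a tool call to move; the robot and the scene stay as the last step left them, time stands still between calls to the robot, and variables do not carry over. Pictures are saved under pics/ and viewed, at most 14 in all, crops included, and the job is handed in when it is done.

Besides the shell and the picture viewer there is one more tool, called after "Call:" as a command line: name --argument value ..., lists and objects as JSON in quotes. arm_command: Moves the arm, as the interface text tells. Its arguments: {"type":"object","properties":{"targets":{"type":"array"},"newtons":{"type":"number"}},"required":["targets"]}

```bash
mkdir -p pics; ls; python3 - <<'E'
from cell import manip,camera,get_calibration
import cv2
for n in("scene","top"):
    cv2.imwrite(f"pics/{n}0.png",camera(n)[:,:,::-1]); c=get_calibration(n);print(n,c)
print(manip.read_state())
E
```

```text
pics
scene {'K': array([[483.70133755,   0.        , 319.07645255],
       [  0.        , 483.70133755, 201.8170536 ],
       [  0.        ,   0.        ,   1.        ]]), 'cam_to_world': array([[ 8.37525745e-01,  2.38057684e-01, -4.91812125e-01,
        -9.72165305e+01],
       [-5.46268726e-01,  3.45243301e-01, -7.63149751e-01,
        -9.57174864e+02],
       [-1.18788205e-02,  9.07819146e-01,  4.19193620e-01,
         5.44968129e+02],
       [ 0.00000000e+00,  0.00000000e+00,  0.00000000e+00,
         1.00000000e+00]])}
top {'K': array([[421.15254081,   0.        , 312.64452432],
       [  0.        , 421.15254081, 191.45804846],
       [  0.        ,   0.        ,   1.        ]]), 'cam_to_world': array([[-1.79495245e-02,  9.98912829e-01, -4.30229622e-02,
         4.57934556e+02],
       [-9.99729217e-01, -1.85682661e-02, -1.40254212e-02,
        -3.46781129e+01],
       [-1.48090349e-02,  4.27595627e-02,  9.98975631e-01,
         1.10303357e+03],
       [ 0.00000000e+00,  0.00000000e+00,  0.00000000e+00,
         1.00000000e+00]])}
{'clock': 0.1, 'joints': array([ 1.04940721e+00,  3.00420250e-01,  1.52152481e+00, -1.46501985e-05,
        1.32071775e+00, -6.66045920e-02]), 'qd': array([ 0.00068614, -0.00187293, -0.00099113, -0.00142268, -0.00059979,
       -0.00032631]), 'effort': array([ 1.90926003e-03, -5.32639432e+01, -3.53286052e+01,  7.09711318e-02,
        2.34627194e-02, -3.71747637e-05]), 'eef_pos': array([241.48450586, 493.87973365, 204.93803191]), 'eef_rot': array([-3.14052393e+00, -5.70652318e-05,  2.68681174e+00]), 'wrist_force': array([0.55426368, 0.46997899, 0.46522119]), 'moment': array([ 0.04986148,  0.05551939, -0.00800851]), 'finger_force': 0.0, 'finger_gap': 94.21060468867385}
```

View pics/scene0.png

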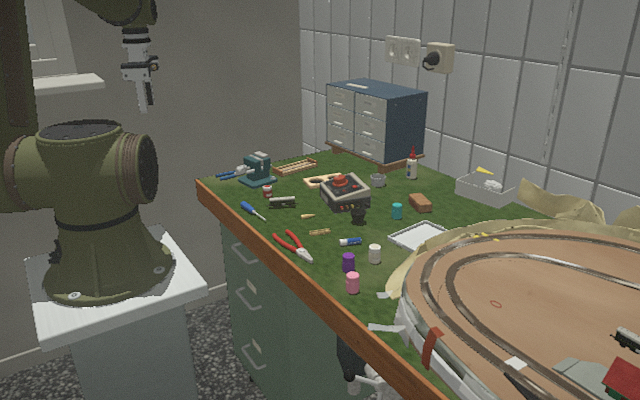

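View pics/top0.png

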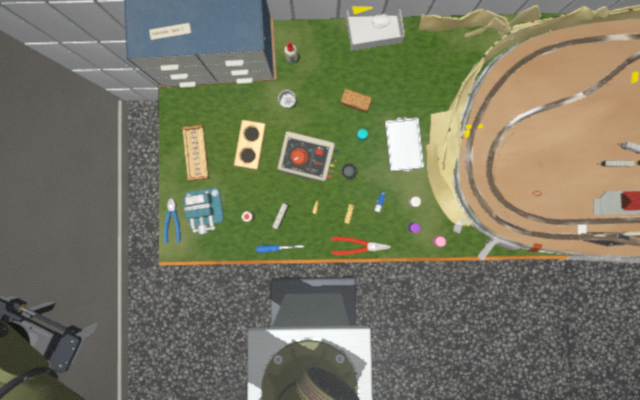

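The scene camera shows the overview. In the top view the wagon is near (280,216), nozzle (316,207), channel (349,213), battery (380,202), red pot (247,216) and cream pot (416,202). The holders are the cradle (195,153), rack (250,145) and tray (405,145).

```bash
python3 - <<'E'
import cv2
im=cv2.imread("pics/top0.png")
cv2.imwrite("pics/c1.png",cv2.resize(im[185:245,235:435],None,fx=4,fy=4,interpolation=cv2.INTER_CUBIC))
a=cv2.resize(im[110:190,175:275],None,fx=4,fy=4,interpolation=cv2.INTER_CUBIC)
b=cv2.resize(im[110:190,345:445],None,fx=4,fy=4,interpolation=cv2.INTER_CUBIC)
cv2.imwrite("pics/c2.png",cv2.hconcat([a,b]))
E
```

```text
(no output)
```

View pics/c1.png

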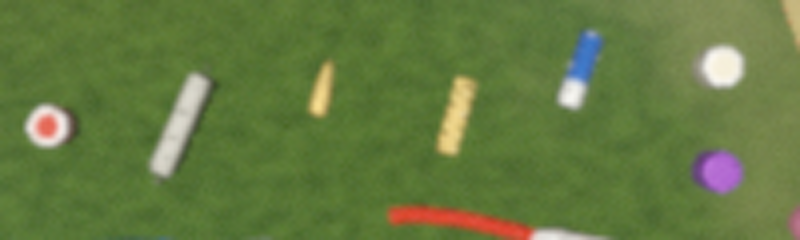

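View pics/c2.png

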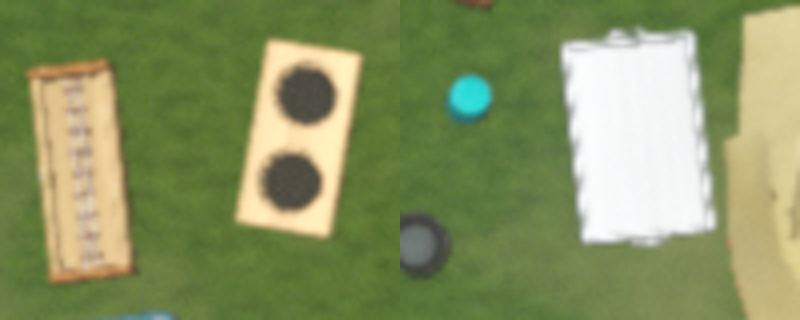

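c1 shows the red pot cap at (48,126), wagon ends at (200,76) and (162,174), nozzle tip at (330,63) with its blunt end at (318,115), channel ends at (466,79) and (447,153), and cream pot cap at (722,67). c2 shows the cradle on the left, rack in the middle and tray on the right, with all corners legible.

```bash
cat > h.py <<'E'
import numpy as np
from cell import manip,camera,get_calibration
def ray(px,z,name="top"):
    c=get_calibration(name);K=c["K"];T=c["cam_to_world"]
    d=T[:3,:3]@np.array([(px[0]-K[0,2])/K[0,0],-(px[1]-K[1,2])/K[1,1],-1])
    return (T[:3,3]+d*(z-T[2,3])/d[2])[:2]
def fish(px,z,c):
    K=c["K"];T=c["cam_to_world"]
    v=np.array([px[0]-K[0,2],px[1]-K[1,2]]);r=np.hypot(*v)+1e-9;t=r/K[0,0]
    d=T[:3,:3]@np.array([np.sin(t)*v[0]/r,-np.sin(t)*v[1]/r,-np.cos(t)])
    return (T[:3,3]+d*(z-T[2,3])/d[2])[:2]
def ang(a,b): d=b-a; return np.degrees(np.arctan2(d[1],d[0])),np.hypot(*d)
E
python3 - <<'E'
from h import *
np.set_printoptions(precision=1,suppress=True)
c1=lambda u,v,z:ray((235+(u+.5)/4-.5,185+(v+.5)/4-.5),z)
c2=lambda u,v,z,x0=175:ray((x0+(u+.5)/4-.5,110+(v+.5)/4-.5),z)
print("short",c1(48,126,30),"tall",c1(722,67,36))
for n,a,b,z in(("wagon",(200,76),(162,174),29),("nozzle tip->blunt",(330,63),(318,115),5),("bar",(466,79),(447,153),6),("batt",(593,33),(571,105),9)):
    A=c1(*a,z);B=c1(*b,z);print(n,A,B,(A+B)/2,ang(B,A))
for n,P,z,x0 in(("cradle",((28,75),(108,62),(132,272),(50,281)),16,175),("rack",((267,40),(362,55),(330,238),(235,220)),10,175),("tray",((163,45),(294,33),(315,230),(183,242)),10,345)):
    Q=np.array([c2(*p,z,x0) for p in P]);print(n,Q.mean(0),ang(Q[3],Q[0]),ang(Q[2],Q[1]),ang(Q[0],Q[1]),ang(Q[3],Q[2]))
print("wells",c2(306,95,6),c2(291,182,6))
print(get_calibration("wrist"))
E
```

```text
short [444.3 149.9] tall [ 474.  -277.9]
wagon [474.4  52.5] [412.5  77.6] [443.5  65. ] (np.float64(-22.109592589441256), np.float64(66.84312180834941))
nozzle tip->blunt [481.7 -30.5] [448.  -22.1] [464.9 -26.3] (np.float64(-14.048173939544546), np.float64(34.742257349762795))
bar [ 469.7 -118.7] [ 421.9 -105.4] [ 445.8 -112.1] (np.float64(-15.627202934962282), np.float64(49.608824148628685))
batt [ 498.  -201.4] [ 451.6 -186. ] [ 474.8 -193.7] (np.float64(-18.34460706782876), np.float64(48.85008096476204))
cradle [611.6 286.5] (np.float64(5.805502837062684), np.float64(135.80938660186834)) (np.float64(6.104531364015993), np.float64(138.5165306250123)) (np.float64(-81.91565685848612), np.float64(53.035448782044746)) (np.float64(-84.83063369464762), np.float64(53.71973552567872))
rack [632.  144.3] (np.float64(-10.655490899340306), np.float64(120.15979828979883)) (np.float64(-10.624268002695457), np.float64(121.94869654517407)) (np.float64(-100.21840894865882), np.float64(63.28596845173665)) (np.float64(-101.8365975826706), np.float64(63.36404467347594))
tray [ 624.3 -260. ] (np.float64(4.288046405756165), np.float64(129.51567507995742)) (np.float64(4.376729410328242), np.float64(129.4653854589216)) (np.float64(-85.92130394084488), np.float64(85.5937409988461)) (np.float64(-85.887126702356), np.float64(85.79395840030524))
wells [661.  139.7] [603.7 150.2]
{'K': array([[309.7,   0. , 316.1],
       [  0. , 309.7, 196.8],
       [  0. ,   0. ,   1. ]]), 'cam_to_world': array([[  0.4,  -0.9,  -0.2, 175.6],
       [  0.9,   0.4,   0.1, 526.7],
       [ -0. ,  -0.3,   1. , 385.3],
       [  0. ,   0. ,   0. ,   1. ]])}
```

```bash
cat >> h.py <<'E'
def plan(*wps):
    s=manip.read_state();p=np.array(s["eef_pos"]);y=s["eef_rot"][2]
    print("t",round(s["clock"],2),"at",p.round(1),"rot",np.round(s["eef_rot"],3),"gap",round(s["finger_gap"],1),"F",round(s["finger_force"],1))
    for w in wps:  # turn first, then shift
        if len(w)<4: w=(*w,np.degrees(y))
        ty=np.radians(w[3]);turn=-((ty-y+np.pi)%(2*np.pi)-np.pi);y=ty
        d=np.array(w[:3])-p;p=np.array(w[:3],float);c,q=np.cos(y),np.sin(y)
        sh=np.array([c*d[0]+q*d[1],q*d[0]-c*d[1],-d[2]])
        j6=(np.arctan2(p[1],p[0])+np.pi/2-y+np.pi)%(2*np.pi)-np.pi
        print(w,"turn %.3f shift mm"%turn,sh.round(1),"len %.0f j6 %.2f"%(np.linalg.norm(sh),j6))
E
python3 -c "
from h import *
plan((443.5,65,120,157.9),(443.5,65,8))"
```

```text
t 0.1 at [241.5 493.9 204.9] rot [-3.141 -0.     2.687] gap 94.2 F 0.0
(443.5, 65, 120, 157.9) turn -0.069 shift mm [-348.5 -321.4   84.9] len 482 j6 -1.04
(443.5, 65, 8, np.float64(157.9)) turn -0.000 shift mm [  0.   0. 112.] len 112 j6 -1.04
```

Call:
arm_command --targets '[{"hand":0.1,"x":0,"y":0,"z":0,"yaw":-0.069},{"hand":0.1,"x":-0.03,"y":-0.0275,"z":0.007,"yaw":0},{"hand":0.1,"x":-0.04,"y":-0.037,"z":0.01,"yaw":0},{"hand":0.1,"x":-0.04,"y":-0.037,"z":0.01,"yaw":0},{"hand":0.1,"x":-0.04,"y":-0.037,"z":0.01,"yaw":0},{"hand":0.1,"x":-0.04,"y":-0.037,"z":0.01,"yaw":0},{"hand":0.1,"x":-0.04,"y":-0.037,"z":0.01,"yaw":0},{"hand":0.1,"x":-0.04,"y":-0.037,"z":0.01,"yaw":0},{"hand":0.1,"x":-0.04,"y":-0.037,"z":0.01,"yaw":0},{"hand":0.1,"x":-0.038,"y":-0.035,"z":0.008,"yaw":0}]'

```text
clock: 1.1
eef_pos: [426.5, 99.0, 127.2]
eef_rot: [-3.142, -0.0, 2.756]
wrist_force: [0.6, 0.4, -1.0]
finger_gap: 51.5
finger_force: 0.0
```

Call:
arm_command --targets '[{"hand":0.1,"x":0,"y":0,"z":0,"yaw":0},{"hand":0.1,"x":0,"y":0,"z":0,"yaw":0}]'

```text
clock: 1.3
eef_pos: [426.2, 100.2, 127.3]
eef_rot: [-3.141, -0.001, 2.753]
wrist_force: [-0.9, 1.1, 0.4]
finger_gap: 51.7
finger_force: 0.0
```

```bash
python3 -c "
from h import *
import cv2,pickle
plan((443.5,65,120,157.9),(443.5,65,8))
c=get_calibration('wrist');im=camera('wrist');pickle.dump(c,open('w1.pkl','wb'))
cv2.imwrite('pics/w1.png',im[:,:,::-1])"
```

```text
t 1.3 at [426.2 100.2 127.3] rot [-3.141e+00 -1.000e-03  2.753e+00] gap 51.7 F 0.0
(443.5, 65, 120, 157.9) turn -0.003 shift mm [-29.2 -26.2   7.3] len 40 j6 -1.04
(443.5, 65, 8, np.float64(157.9)) turn -0.000 shift mm [  0.   0. 112.] len 112 j6 -1.04
```

View pics/w1.png

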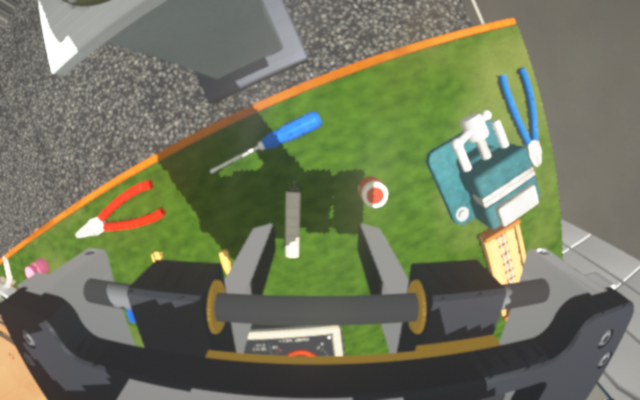

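The wrist view shows the wagon roof from about (292,193) to (292,257), vertical in the image and so aligned with the tool, and the red pot cap at (376,192).

```bash
python3 -c "
from h import *
import pickle
c=pickle.load(open('w1.pkl','rb'))
A=fish((292,193),29,c);B=fish((292,257),29,c);print(A,B,(A+B)/2,ang(A,B),fish((376,192),30,c))"
```

```text
[413.62535448  81.91417349] [473.65046184  55.69526647] [443.63790816  68.80471998] (np.float64(-23.595657468161416), np.float64(65.50148547265519)) [442.09165818 154.91691649]
```

```bash
python3 -c "
from h import *
plan((443.5,67,80,157.4),(443.5,67,8),(443.5,67,90),(611.6,286.5,90,185.9),(611.6,286.5,14.5))"
```

```text
t 1.35 at [426.1 101.2 127.5] rot [-3.142 -0.     2.755] gap 51.4 F 0.0
(443.5, 67, 80, 157.4) turn 0.008 shift mm [-29.2 -24.9  47.5] len 61 j6 -1.03
(443.5, 67, 8, np.float64(157.4)) turn -0.000 shift mm [ 0.  0. 72.] len 72 j6 -1.03
(443.5, 67, 90, np.float64(157.4)) turn -0.000 shift mm [  0.   0. -82.] len 82 j6 -1.03
(611.6, 286.5, 90, 185.9) turn -0.497 shift mm [-189.8  201.1   -0. ] len 276 j6 -1.24
(611.6, 286.5, 14.5, np.float64(185.9)) turn -0.000 shift mm [-0.   0.  75.5] len 76 j6 -1.24
```

Call:
arm_command --targets '[{"hand":0.1,"x":-0.015,"y":-0.012,"z":0.02,"yaw":0.008},{"hand":0.1,"x":-0.014,"y":-0.0125,"z":0.027,"yaw":0},{"hand":0.1,"x":0,"y":0,"z":0.025,"yaw":0},{"hand":0.1,"x":0,"y":0,"z":0.02,"yaw":0},{"hand":0.1,"x":0,"y":0,"z":0.015,"yaw":0},{"hand":0.1,"x":0,"y":0,"z":0,"yaw":0},{"hand":0.1,"x":0,"y":0,"z":0,"yaw":0}]'

```text
clock: 2.05
eef_pos: [443.8, 68.3, 21.2]
eef_rot: [3.141, 0.0, 2.75]
wrist_force: [0.7, -0.2, 0.3]
finger_gap: 51.3
finger_force: 0.0
```

Call:
arm_command --targets '[{"hand":0.1,"x":0,"y":0,"z":0.013,"yaw":0},{"hand":0.1,"x":0,"y":0,"z":0,"yaw":0},{"hand":-0.95,"x":0,"y":0,"z":0,"yaw":0},{"hand":-0.95,"x":0,"y":0,"z":0,"yaw":0},{"hand":-0.95,"x":0,"y":0,"z":0,"yaw":0},{"hand":-0.95,"x":0,"y":0,"z":0,"yaw":0},{"hand":-0.95,"x":0,"y":0,"z":0,"yaw":0},{"hand":-0.95,"x":0,"y":0,"z":0,"yaw":0}]' --newtons 15

```text
clock: 2.85
eef_pos: [443.9, 67.3, 7.8]
eef_rot: [3.142, 0.0, 2.748]
wrist_force: [-0.7, 1.3, 2.1]
finger_gap: 12.7
finger_force: 15.0
```

Call:
arm_command --targets '[{"hand":-0.95,"x":0,"y":0,"z":-0.01,"yaw":0},{"hand":-0.95,"x":0,"y":0,"z":-0.025,"yaw":-0.1},{"hand":-0.95,"x":0,"y":0,"z":-0.03,"yaw":-0.13},{"hand":-0.95,"x":0,"y":0,"z":-0.025,"yaw":-0.14},{"hand":-0.95,"x":0,"y":0,"z":0,"yaw":-0.127},{"hand":-0.95,"x":0,"y":0,"z":0,"yaw":0},{"hand":-0.95,"x":0,"y":0,"z":0,"yaw":0}]'

```text
clock: 3.55
eef_pos: [443.6, 67.3, 97.6]
eef_rot: [-3.142, -0.0, -3.042]
wrist_force: [0.8, -0.1, -0.1]
finger_gap: 12.8
finger_force: 15.0
```

```bash
python3 -c "
from h import *
plan((611.6,286.5,90,185.9),(611.6,286.5,14.5))"
```

```text
t 3.55 at [443.6  67.3  97.6] rot [-3.142 -0.    -3.042] gap 12.8 F 15.0
(611.6, 286.5, 90, 185.9) turn -0.004 shift mm [-189.7  200.8    7.6] len 276 j6 -1.24
(611.6, 286.5, 14.5, np.float64(185.9)) turn -0.000 shift mm [-0.   0.  75.5] len 76 j6 -1.24
```

Call:
arm_command --targets '[{"hand":-0.95,"x":-0.015,"y":0.015,"z":0,"yaw":0},{"hand":-0.95,"x":-0.025,"y":0.026,"z":0,"yaw":0},{"hand":-0.95,"x":-0.03,"y":0.032,"z":0,"yaw":0},{"hand":-0.95,"x":-0.03,"y":0.032,"z":0,"yaw":0},{"hand":-0.95,"x":-0.03,"y":0.032,"z":0,"yaw":0},{"hand":-0.95,"x":-0.03,"y":0.032,"z":0,"yaw":0},{"hand":-0.95,"x":-0.02,"y":0.022,"z":0,"yaw":0},{"hand":-0.95,"x":-0.01,"y":0.011,"z":0,"yaw":0},{"hand":-0.95,"x":0,"y":0,"z":0,"yaw":0},{"hand":-0.95,"x":0,"y":0,"z":0,"yaw":0}]'

```text
clock: 4.55
eef_pos: [611.4, 287.2, 96.7]
eef_rot: [-3.141, -0.002, -3.04]
wrist_force: [-0.7, 0.2, -1.0]
finger_gap: 12.5
finger_force: 15.0
```

```bash
python3 -c "
from h import *
import cv2,pickle
plan((611.6,288,60,185.9),(611.6,288,14.5))
c=get_calibration('wrist');im=camera('wrist');pickle.dump(c,open('w2.pkl','wb'))
cv2.imwrite('pics/w2.png',cv2.resize(im[120:370,160:480,::-1],None,fx=2.4,fy=2.4,interpolation=2))"
```

```text
t 4.55 at [611.4 287.2  96.7] rot [-3.141e+00 -2.000e-03 -3.040e+00] gap 12.5 F 15.0
(611.6, 288, 60, 185.9) turn -0.002 shift mm [-0.3  0.8 36.7] len 37 j6 -1.23
(611.6, 288, 14.5, np.float64(185.9)) turn -0.000 shift mm [-0.   0.  45.5] len 46 j6 -1.23
```

View pics/w2.png

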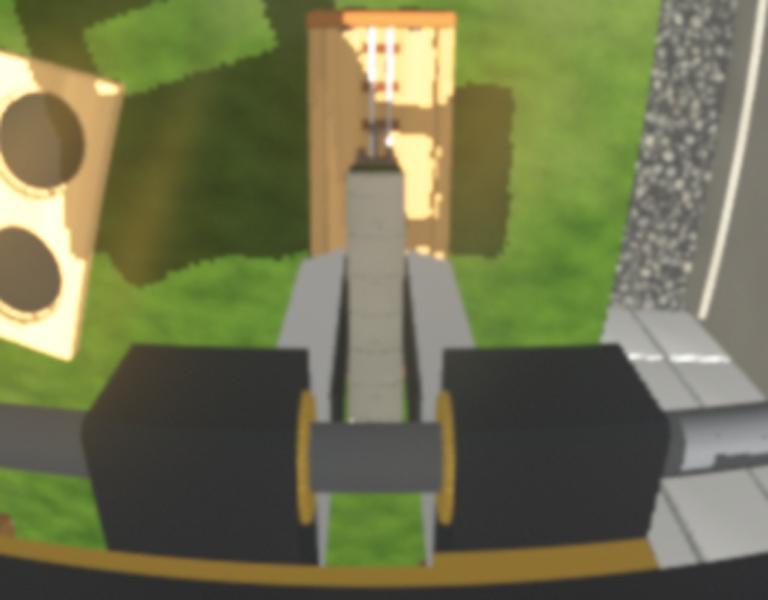

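The wrist crop shows the wagon gripped straight and aligned with the cradle: wagon at u≈376, track at u≈381. The near end stop is at (381,18) and the rack wells at (41,142) and (20,272).

```bash
python3 -c "
from h import *
import pickle
c=pickle.load(open('w2.pkl','rb'))
f=lambda u,v,z:fish((160+(u+.5)/2.4-.5,120+(v+.5)/2.4-.5),z,c)
e=f(381,18,18);print(e,e+67*np.array([np.cos(.103),np.sin(.103)]),f(41,142,9),f(20,272,9))"
```

```text
[545.86142474 283.29766376] [612.50633733 290.18646811] [603.75924498 154.77533579] [660.48901526 143.09274442]
```

Call:
arm_command --targets '[{"hand":-0.95,"x":0,"y":0.001,"z":0.02,"yaw":0},{"hand":-0.95,"x":0,"y":0,"z":0.025,"yaw":0},{"hand":-0.95,"x":0,"y":0,"z":0.018,"yaw":0},{"hand":-0.95,"x":0,"y":0,"z":0.01,"yaw":0},{"hand":-0.95,"x":0,"y":0,"z":0.006,"yaw":0},{"hand":-0.95,"x":0,"y":0,"z":0.003,"yaw":0},{"hand":-0.95,"x":0,"y":0,"z":0,"yaw":0},{"hand":-0.95,"x":0,"y":0,"z":0,"yaw":0}]'

```text
clock: 5.4
eef_pos: [612.2, 288.9, 16.4]
eef_rot: [3.141, 0.001, -3.039]
wrist_force: [-0.2, 0.1, 0.3]
finger_gap: 12.7
finger_force: 15.0
```

Call:
arm_command --targets '[{"hand":-0.95,"x":0,"y":0,"z":0.002,"yaw":0},{"hand":-0.95,"x":0,"y":0,"z":0,"yaw":0},{"hand":-0.95,"x":0,"y":0,"z":0,"yaw":0}]'

```text
clock: 5.7
eef_pos: [612.0, 288.8, 13.8]
eef_rot: [3.142, 0.0, -3.038]
wrist_force: [-0.0, 0.6, 1.1]
finger_gap: 12.5
finger_force: 15.0
```

Call:
arm_command --targets '[{"hand":-0.68,"x":0,"y":0,"z":0,"yaw":0},{"hand":-0.6,"x":0,"y":0,"z":0,"yaw":0},{"hand":-0.5,"x":0,"y":0,"z":0,"yaw":0},{"hand":-0.5,"x":0,"y":0,"z":0,"yaw":0},{"hand":-0.5,"x":0,"y":0,"z":-0.01,"yaw":0},{"hand":-0.5,"x":0,"y":0,"z":-0.03,"yaw":0},{"hand":-0.5,"x":0,"y":0,"z":-0.04,"yaw":0},{"hand":0,"x":0,"y":0,"z":-0.03,"yaw":0},{"hand":0,"x":0,"y":0,"z":0,"yaw":0},{"hand":0,"x":0,"y":0,"z":0,"yaw":0}]'

```text
clock: 6.7
eef_pos: [612.0, 288.8, 124.4]
eef_rot: [3.141, 0.001, -3.038]
wrist_force: [1.1, 0.1, -1.0]
finger_gap: 43.9
finger_force: 0.0
```

```bash
python3 -c "
from h import *
import cv2
plan((443.2,152.2,110,185.9),(443.2,152.2,6),(443.2,152.2,90),(603.7,152.5,90),(603.7,152.5,10.5),(603.7,152.5,100))
im=camera('wrist')
cv2.imwrite('pics/w3.png',cv2.resize(im[120:370,160:480,::-1],None,fx=2,fy=2,interpolation=2))"
```

```text
t 6.7 at [612.  288.8 124.4] rot [ 3.141e+00  1.000e-03 -3.038e+00] gap 43.9 F 0.0
(443.2, 152.2, 110, 185.9) turn 0.000 shift mm [ 181.9 -118.5   14.4] len 218 j6 -1.34
(443.2, 152.2, 6, np.float64(185.9)) turn -0.000 shift mm [ -0.   0. 104.] len 104 j6 -1.34
(443.2, 152.2, 90, np.float64(185.9)) turn -0.000 shift mm [ -0.   0. -84.] len 84 j6 -1.34
(603.7, 152.5, 90, np.float64(185.9)) turn -0.000 shift mm [-159.7  -16.2   -0. ] len 161 j6 -1.43
(603.7, 152.5, 10.5, np.float64(185.9)) turn -0.000 shift mm [-0.   0.  79.5] len 80 j6 -1.43
(603.7, 152.5, 100, np.float64(185.9)) turn -0.000 shift mm [ -0.    0.  -89.5] len 90 j6 -1.43
```

View pics/w3.png

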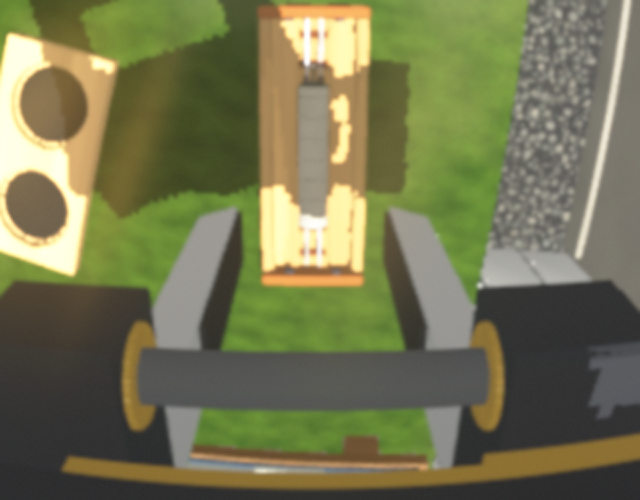

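The wrist view shows the wagon upright on the track between the end stops, its roof running from (313,85) to (313,215). Next is the short pot.

Call:
arm_command --targets '[{"hand":0.25,"x":0.017,"y":-0.0105,"z":0,"yaw":0},{"hand":0.25,"x":0.03,"y":-0.02,"z":0.0,"yaw":0},{"hand":0.25,"x":0.035,"y":-0.023,"z":0,"yaw":0},{"hand":0.25,"x":0.035,"y":-0.023,"z":0,"yaw":0},{"hand":0.25,"x":0.035,"y":-0.022,"z":0.015,"yaw":0},{"hand":0.25,"x":0.02,"y":-0.014,"z":0.02,"yaw":0},{"hand":0.25,"x":0.01,"y":-0.006,"z":0.02,"yaw":0},{"hand":0.25,"x":0,"y":0,"z":0,"yaw":0},{"hand":0.25,"x":0,"y":0,"z":0,"yaw":0}]'

```text
clock: 7.65
eef_pos: [443.3, 152.3, 68.6]
eef_rot: [-3.141, -0.001, -3.039]
wrist_force: [0.4, -0.4, 0.4]
finger_gap: 58.5
finger_force: 0.0
```

```bash
python3 -c "
from h import *
plan((443.2,152.2,7.5,185.9))"
```

```text
t 7.65 at [443.3 152.3  68.6] rot [-3.141e+00 -1.000e-03 -3.039e+00] gap 58.5 F 0.0
(443.2, 152.2, 7.5, 185.9) turn 0.000 shift mm [ 0.1 -0.1 61.1] len 61 j6 -1.34
```

Call:
arm_command --targets '[{"hand":0.25,"x":0,"y":0,"z":0.02,"yaw":0},{"hand":0.25,"x":0,"y":0,"z":0.025,"yaw":0},{"hand":0.25,"x":0,"y":0,"z":0.0155,"yaw":0},{"hand":0.25,"x":0,"y":0,"z":0,"yaw":0},{"hand":-0.7,"x":0,"y":0,"z":0,"yaw":0},{"hand":-0.7,"x":0,"y":0,"z":0,"yaw":0},{"hand":-0.7,"x":0,"y":0,"z":0,"yaw":0},{"hand":-0.7,"x":0,"y":0,"z":0,"yaw":0},{"hand":-0.7,"x":0,"y":0,"z":0,"yaw":0}]'

```text
clock: 8.55
eef_pos: [443.3, 152.2, 8.5]
eef_rot: [3.141, 0.001, -3.038]
wrist_force: [-0.9, -0.2, 4.4]
finger_gap: 25.1
finger_force: 15.0
```

Call:
arm_command --targets '[{"hand":-0.7,"x":0,"y":0,"z":-0.015,"yaw":0},{"hand":-0.7,"x":0,"y":0,"z":-0.03,"yaw":0},{"hand":-0.7,"x":-0.015,"y":-0.001,"z":-0.025,"yaw":0},{"hand":-0.7,"x":-0.03,"y":-0.003,"z":0,"yaw":0},{"hand":-0.7,"x":-0.035,"y":-0.004,"z":0,"yaw":0},{"hand":-0.7,"x":-0.035,"y":-0.004,"z":0,"yaw":0},{"hand":-0.7,"x":-0.03,"y":-0.003,"z":0,"yaw":0},{"hand":-0.7,"x":-0.015,"y":-0.001,"z":0,"yaw":0},{"hand":-0.7,"x":0,"y":0,"z":0,"yaw":0},{"hand":-0.7,"x":0,"y":0,"z":0,"yaw":0}]'

```text
clock: 9.55
eef_pos: [603.1, 152.7, 77.7]
eef_rot: [-3.142, -0.001, -3.038]
wrist_force: [-0.4, -0.1, -1.4]
finger_gap: 24.5
finger_force: 15.0
```

```bash
python3 -c "
from h import *
plan((603.7,152.5,12.5,185.9))"
```

```text
t 9.55 at [603.1 152.7  77.7] rot [-3.142e+00 -1.000e-03 -3.038e+00] gap 24.5 F 15.0
(603.7, 152.5, 12.5, 185.9) turn 0.000 shift mm [-0.6 -0.2 65.2] len 65 j6 -1.43
```

Call:
arm_command --targets '[{"hand":-0.7,"x":0,"y":0,"z":0.02,"yaw":0},{"hand":-0.7,"x":0,"y":0,"z":0.02,"yaw":0},{"hand":-0.7,"x":0,"y":0,"z":0.014,"yaw":0},{"hand":-0.7,"x":0,"y":0,"z":0.008,"yaw":0},{"hand":-0.7,"x":0,"y":0,"z":0.003,"yaw":0},{"hand":-0.7,"x":0,"y":0,"z":0,"yaw":0},{"hand":-0.7,"x":0,"y":0,"z":0,"yaw":0}]'

```text
clock: 10.25
eef_pos: [604.2, 152.8, 13.9]
eef_rot: [3.141, 0.001, -3.038]
wrist_force: [-0.5, -0.1, 0.2]
finger_gap: 24.7
finger_force: 15.0
```

Call:
arm_command --targets '[{"hand":-0.7,"x":0,"y":0,"z":0.001,"yaw":0},{"hand":-0.7,"x":0,"y":0,"z":0.0005,"yaw":0},{"hand":-0.7,"x":0,"y":0,"z":0,"yaw":0}]'

```text
clock: 10.55
eef_pos: [604.3, 152.8, 12.6]
eef_rot: [3.142, 0.001, -3.038]
wrist_force: [-2.3, 0.3, 6.1]
finger_gap: 25.3
finger_force: 15.0
```

Contact at about 6 N. I'll release it and retreat toward the tall pot.

Call:
arm_command --targets '[{"hand":-0.4,"x":0,"y":0,"z":0,"yaw":0},{"hand":-0.2,"x":0,"y":0,"z":0,"yaw":0},{"hand":0.0,"x":0,"y":0,"z":0,"yaw":0},{"hand":0.0,"x":0,"y":0,"z":0,"yaw":0},{"hand":0.0,"x":0,"y":0,"z":-0.02,"yaw":0},{"hand":0.1,"x":0,"y":0,"z":-0.04,"yaw":0},{"hand":0.1,"x":0,"y":0,"z":-0.04,"yaw":0},{"hand":0.1,"x":0,"y":0,"z":-0.02,"yaw":0},{"hand":0.1,"x":0,"y":0,"z":0,"yaw":0},{"hand":0.1,"x":0,"y":0,"z":0,"yaw":0}]'

```text
clock: 11.55
eef_pos: [603.6, 152.6, 131.0]
eef_rot: [-3.141, -0.0, -3.038]
wrist_force: [-0.5, -0.2, -0.2]
finger_gap: 52.0
finger_force: 0.0
```

```bash
python3 -c "
from h import *
import cv2
im=camera('wrist')
cv2.imwrite('pics/w4.png',cv2.resize(im[120:370,160:480,::-1],None,fx=2,fy=2,interpolation=2))
plan((474,-275.5,130,168),(474,-275.5,10),(474,-275.5,110),(660.8,141.4,110),(660.8,141.4,14.5))
"
```

```text
t 11.6 at [603.3 152.6 130.3] rot [-3.141e+00 -2.000e-03 -3.038e+00] gap 51.8 F 0.0
(474, -275.5, 130, 168) turn 0.313 shift mm [ 3.750e+01 -4.456e+02  3.000e-01] len 447 j6 -1.89
(474, -275.5, 10, np.float64(168.0)) turn -0.000 shift mm [  0.   0. 120.] len 120 j6 -1.89
(474, -275.5, 110, np.float64(168.0)) turn -0.000 shift mm [   0.    0. -100.] len 100 j6 -1.89
(660.8, 141.4, 110, np.float64(168.0)) turn -0.000 shift mm [-96.  446.6  -0. ] len 457 j6 -1.15
(660.8, 141.4, 14.5, np.float64(168.0)) turn -0.000 shift mm [ 0.   0.  95.5] len 96 j6 -1.15
```

View pics/w4.png

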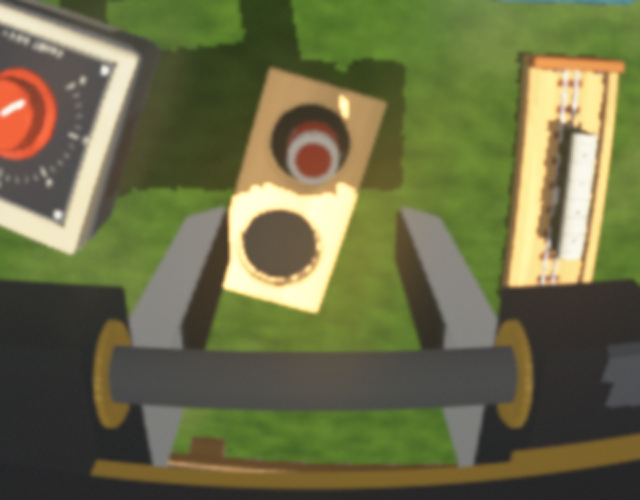

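The wrist view shows the red pot upright inside the front well at about (313,155), with the other well empty. Now the tall pot.

Call:
arm_command --targets '[{"hand":0.1,"x":0,"y":0,"z":0,"yaw":0.15},{"hand":0.15,"x":0,"y":0,"z":0,"yaw":0.15},{"hand":0.15,"x":0,"y":-0.015,"z":0,"yaw":0.013},{"hand":0.15,"x":0.003,"y":-0.035,"z":0,"yaw":0},{"hand":0.15,"x":0.004,"y":-0.045,"z":0,"yaw":0},{"hand":0.15,"x":0.004,"y":-0.045,"z":0,"yaw":0},{"hand":0.15,"x":0.004,"y":-0.045,"z":0,"yaw":0},{"hand":0.15,"x":0.004,"y":-0.045,"z":0,"yaw":0},{"hand":0.15,"x":0.004,"y":-0.045,"z":0,"yaw":0},{"hand":0.15,"x":0.004,"y":-0.045,"z":0,"yaw":0}]'

```text
clock: 12.6
eef_pos: [509.2, -156.9, 130.8]
eef_rot: [3.141, -0.001, 2.936]
wrist_force: [1.1, -0.1, -0.3]
finger_gap: 54.1
finger_force: 0.0
```

Call:
arm_command --targets '[{"hand":0.15,"x":0.004,"y":-0.045,"z":0,"yaw":0},{"hand":0.15,"x":0.004,"y":-0.03,"z":0.01,"yaw":0},{"hand":0.15,"x":0,"y":-0.015,"z":0.02,"yaw":0},{"hand":0.15,"x":0,"y":0,"z":0,"yaw":0},{"hand":0.15,"x":0,"y":0,"z":0,"yaw":0}]'

```text
clock: 13.1
eef_pos: [483.8, -241.0, 101.2]
eef_rot: [3.141, -0.001, 2.934]
wrist_force: [-0.4, 0.9, -0.5]
finger_gap: 54.0
finger_force: 0.0
```

```bash
python3 -c "
from h import *
import cv2,pickle
plan((474,-275.5,60,168),(474,-275.5,10))
c=get_calibration('wrist');im=camera('wrist');pickle.dump(c,open('w5.pkl','wb'))
cv2.imwrite('pics/w5.png',im[:,:,::-1])
"
```

```text
t 13.1 at [ 483.8 -241.   101.2] rot [ 3.141e+00 -1.000e-03  2.934e+00] gap 54.0 F 0.0
(474, -275.5, 60, 168) turn 0.001 shift mm [  2.4 -35.8  41.2] len 55 j6 -1.89
(474, -275.5, 10, np.float64(168.0)) turn -0.000 shift mm [ 0.  0. 50.] len 50 j6 -1.89
```

View pics/w5.png

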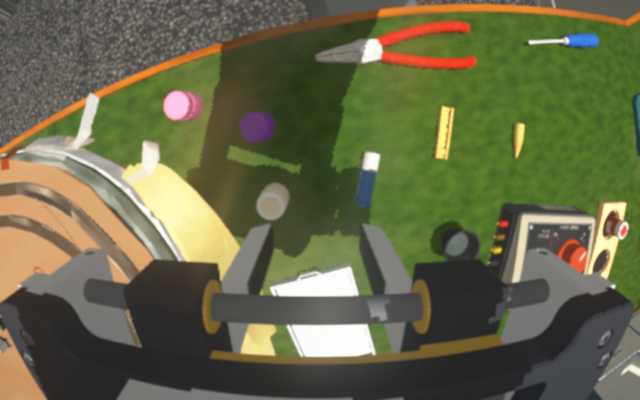

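The wrist view shows the cream pot with its cap at about (268,206), the purple and pink look-alikes farther off, and the battery at (368,180).

```bash
python3 -c "
from h import *
import pickle
c=pickle.load(open('w5.pkl','rb'))
print(fish((268,206),36,c),fish((282,194),2,c)); 
for p,z in(((447,107),6),((442,159),6),((520,124),5),((517,157),5)):print(fish(p,z,c))
print(c['cam_to_world'][:3,3])"
```

```text
[ 474.01121265 -279.04046332] [ 473.93182764 -270.61713198]
[ 422.61932423 -102.46869287]
[ 470.52102565 -115.44890784]
[449.72941344 -17.33873632]
[483.62374    -25.40275836]
[ 412.25624305 -225.41499128  281.65605636]
```

Call:
arm_command --targets '[{"hand":0.15,"x":0.001,"y":-0.015,"z":0.015,"yaw":0},{"hand":0.15,"x":0.001,"y":-0.0225,"z":0.015,"yaw":0},{"hand":0.15,"x":0,"y":0,"z":0,"yaw":0},{"hand":0.15,"x":0,"y":0,"z":0.025,"yaw":0},{"hand":0.15,"x":0,"y":0,"z":0.025,"yaw":0},{"hand":0.15,"x":0,"y":0,"z":0.0105,"yaw":0},{"hand":0.15,"x":0,"y":0,"z":0,"yaw":0},{"hand":0.15,"x":0,"y":0,"z":0,"yaw":0}]'

```text
clock: 13.95
eef_pos: [475.2, -277.4, 12.0]
eef_rot: [-3.141, 0.001, 2.932]
wrist_force: [-0.6, 0.2, 0.2]
finger_gap: 53.8
finger_force: 0.0
```

Call:
arm_command --targets '[{"hand":0.15,"x":0,"y":0,"z":0.003,"yaw":0},{"hand":-0.7,"x":0,"y":0,"z":0,"yaw":0},{"hand":-0.7,"x":0,"y":0,"z":0,"yaw":0},{"hand":-0.7,"x":0,"y":0,"z":0,"yaw":0},{"hand":-0.7,"x":0,"y":0,"z":0,"yaw":0},{"hand":-0.7,"x":0,"y":0,"z":0,"yaw":0},{"hand":-0.7,"x":0,"y":0,"z":0,"yaw":0}]'

```text
clock: 14.65
eef_pos: [474.8, -277.4, 8.3]
eef_rot: [-3.142, 0.0, 2.932]
wrist_force: [-0.5, 0.3, 1.5]
finger_gap: 24.8
finger_force: 15.0
```

Call:
arm_command --targets '[{"hand":-0.7,"x":0,"y":0,"z":-0.02,"yaw":0},{"hand":-0.7,"x":0,"y":0,"z":-0.04,"yaw":0},{"hand":-0.7,"x":0,"y":0,"z":-0.045,"yaw":0},{"hand":-0.7,"x":-0.003,"y":0.015,"z":-0.037,"yaw":0},{"hand":-0.7,"x":-0.007,"y":0.033,"z":0,"yaw":0},{"hand":-0.7,"x":-0.009,"y":0.042,"z":0,"yaw":0},{"hand":-0.7,"x":-0.009,"y":0.042,"z":0,"yaw":0},{"hand":-0.7,"x":-0.009,"y":0.042,"z":0,"yaw":0},{"hand":-0.7,"x":-0.009,"y":0.042,"z":0,"yaw":0},{"hand":-0.7,"x":-0.009,"y":0.042,"z":0,"yaw":0}]'

```text
clock: 15.65
eef_pos: [582.6, -34.7, 150.1]
eef_rot: [-3.142, -0.0, 2.932]
wrist_force: [0.2, 0.0, -0.4]
finger_gap: 25.4
finger_force: 15.0
```

Call:
arm_command --targets '[{"hand":-0.7,"x":-0.009,"y":0.042,"z":0,"yaw":0},{"hand":-0.7,"x":-0.009,"y":0.042,"z":0,"yaw":0},{"hand":-0.7,"x":-0.009,"y":0.042,"z":0,"yaw":0},{"hand":-0.7,"x":-0.007,"y":0.035,"z":0,"yaw":0},{"hand":-0.7,"x":-0.004,"y":0.02,"z":0,"yaw":0},{"hand":-0.7,"x":0,"y":0.008,"z":0,"yaw":0},{"hand":-0.7,"x":0,"y":0,"z":0,"yaw":0},{"hand":-0.7,"x":0,"y":0,"z":0,"yaw":0}]'

```text
clock: 16.45
eef_pos: [658.5, 139.5, 150.1]
eef_rot: [-3.141, -0.0, 2.931]
wrist_force: [-0.6, 0.3, 0.7]
finger_gap: 25.3
finger_force: 15.0
```

```bash
python3 -c "
from h import *
plan((660.8,141.4,12.5,168))
"
```

```text
t 16.45 at [658.5 139.5 150.1] rot [-3.141 -0.     2.931] gap 25.3 F 15.0
(660.8, 141.4, 12.5, 168) turn -0.001 shift mm [ -1.9   2.3 137.6] len 138 j6 -1.15
```

Call:
arm_command --targets '[{"hand":-0.7,"x":-0.002,"y":0.002,"z":0.02,"yaw":0},{"hand":-0.7,"x":0,"y":0,"z":0.03,"yaw":0},{"hand":-0.7,"x":0,"y":0,"z":0.03,"yaw":0},{"hand":-0.7,"x":0,"y":0,"z":0.025,"yaw":0},{"hand":-0.7,"x":0,"y":0,"z":0.015,"yaw":0},{"hand":-0.7,"x":0,"y":0,"z":0.01,"yaw":0},{"hand":-0.7,"x":0,"y":0,"z":0.004,"yaw":0},{"hand":-0.7,"x":0,"y":0,"z":0.001,"yaw":0},{"hand":-0.7,"x":0,"y":0,"z":0,"yaw":0},{"hand":-0.7,"x":0,"y":0,"z":0,"yaw":0}]'

```text
clock: 17.45
eef_pos: [661.5, 142.2, 16.1]
eef_rot: [3.141, 0.001, 2.932]
wrist_force: [-0.5, -0.3, -0.4]
finger_gap: 25.1
finger_force: 15.0
```

Call:
arm_command --targets '[{"hand":-0.7,"x":0,"y":0,"z":0.002,"yaw":0},{"hand":-0.7,"x":0,"y":0,"z":0.0013,"yaw":0},{"hand":-0.7,"x":0,"y":0,"z":0,"yaw":0},{"hand":-0.7,"x":0,"y":0,"z":0,"yaw":0}]'

```text
clock: 17.85
eef_pos: [661.3, 142.1, 12.3]
eef_rot: [3.141, 0.001, 2.932]
wrist_force: [-1.0, -0.3, 5.3]
finger_gap: 25.5
finger_force: 15.0
```

Call:
arm_command --targets '[{"hand":-0.4,"x":0,"y":0,"z":0,"yaw":0},{"hand":-0.2,"x":0,"y":0,"z":0,"yaw":0},{"hand":0.0,"x":0,"y":0,"z":0,"yaw":0},{"hand":0.0,"x":0,"y":0,"z":0,"yaw":0},{"hand":0.0,"x":0,"y":0,"z":-0.02,"yaw":0},{"hand":0.0,"x":0,"y":0,"z":-0.04,"yaw":0},{"hand":0.0,"x":0,"y":0,"z":-0.04,"yaw":0},{"hand":0.0,"x":0,"y":0,"z":-0.04,"yaw":0},{"hand":0.0,"x":0,"y":0,"z":0,"yaw":0.06},{"hand":0.0,"x":0,"y":0,"z":0,"yaw":0}]'

```text
clock: 18.85
eef_pos: [661.3, 142.1, 152.8]
eef_rot: [3.141, 0.001, 2.871]
wrist_force: [0.1, 0.2, -0.1]
finger_gap: 47.0
finger_force: 0.0
```

```bash
python3 -c "
from h import *
import cv2
im=camera('wrist')
cv2.imwrite('pics/w6.png',cv2.resize(im[120:370,160:480,::-1],None,fx=2,fy=2,interpolation=2))
plan((446.2,-110.5,80,164.4),(446.2,-110.5,2))
"
```

```text
t 18.9 at [660.9 142.  151.4] rot [-3.141 -0.     2.873] gap 47.4 F 0.0
(446.2, -110.5, 80, 164.4) turn 0.003 shift mm [ 138.9 -300.9   71.4] len 339 j6 -1.54
(446.2, -110.5, 2, np.float64(164.4)) turn -0.000 shift mm [ 0.  0. 78.] len 78 j6 -1.54
```

View pics/w6.png

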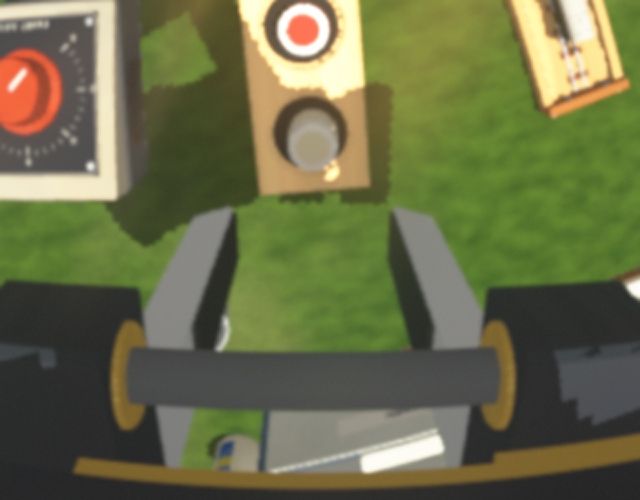

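The wrist view shows both pots standing in their wells, red at (303,30) and cream at (313,140). Now the bar.

Call:
arm_command --targets '[{"hand":0.0,"x":0.007,"y":-0.015,"z":0,"yaw":0.003},{"hand":0.0,"x":0.014,"y":-0.03,"z":0,"yaw":0},{"hand":0.0,"x":0.019,"y":-0.041,"z":0,"yaw":0},{"hand":0.0,"x":0.019,"y":-0.041,"z":0,"yaw":0},{"hand":0.0,"x":0.019,"y":-0.041,"z":0,"yaw":0},{"hand":0.0,"x":0.019,"y":-0.041,"z":0,"yaw":0},{"hand":-0.2,"x":0.019,"y":-0.041,"z":0.02,"yaw":0},{"hand":-0.2,"x":0.014,"y":-0.031,"z":0.03,"yaw":0},{"hand":-0.2,"x":0.009,"y":-0.02,"z":0.03,"yaw":0},{"hand":-0.2,"x":0,"y":0,"z":0,"yaw":0}]'

```text
clock: 19.9
eef_pos: [442.6, -111.1, 68.1]
eef_rot: [3.141, -0.008, 2.868]
wrist_force: [-0.2, 1.1, 0.5]
finger_gap: 37.7
finger_force: 0.0
```

Call:
arm_command --targets '[{"hand":-0.2,"x":0,"y":0,"z":0,"yaw":0}]'

```text
clock: 20.0
eef_pos: [446.1, -110.3, 71.6]
eef_rot: [3.141, -0.002, 2.869]
wrist_force: [0.9, 0.1, 0.1]
finger_gap: 37.5
finger_force: 0.0
```

```bash
python3 -c "
from h import *
plan((446.2,-110.5,1.5,164.4))
"
```

```text
t 20.0 at [ 446.1 -110.3   71.6] rot [ 3.141e+00 -2.000e-03  2.869e+00] gap 37.5 F 0.0
(446.2, -110.5, 1.5, 164.4) turn -0.000 shift mm [-0.2 -0.2 70.1] len 70 j6 -1.54
```

Call:
arm_command --targets '[{"hand":-0.2,"x":0,"y":0,"z":0.02,"yaw":0},{"hand":-0.2,"x":0,"y":0,"z":0.025,"yaw":0},{"hand":-0.2,"x":0,"y":0,"z":0.015,"yaw":0},{"hand":-0.2,"x":0,"y":0,"z":0.006,"yaw":0},{"hand":-0.2,"x":0,"y":0,"z":0,"yaw":0},{"hand":-0.2,"x":0,"y":0,"z":0,"yaw":0}]'

```text
clock: 20.6
eef_pos: [447.0, -110.2, 6.8]
eef_rot: [-3.142, 0.001, 2.87]
wrist_force: [0.6, 1.2, 0.4]
finger_gap: 37.1
finger_force: 0.0
```

Call:
arm_command --targets '[{"hand":-0.2,"x":0,"y":0,"z":0.003,"yaw":0},{"hand":-0.2,"x":0,"y":0,"z":0.0015,"yaw":0},{"hand":-0.95,"x":0,"y":0,"z":0,"yaw":0},{"hand":-0.95,"x":0,"y":0,"z":0,"yaw":0},{"hand":-0.95,"x":0,"y":0,"z":0,"yaw":0},{"hand":-0.95,"x":0,"y":0,"z":0,"yaw":0},{"hand":-0.95,"x":0,"y":0,"z":0,"yaw":0}]'

```text
clock: 21.3
eef_pos: [446.2, -110.4, 1.4]
eef_rot: [-3.142, 0.0, 2.869]
wrist_force: [0.4, -0.3, 0.9]
finger_gap: 11.1
finger_force: 15.0
```

```bash
python3 -c "
from h import *
# tray centre (624.3,-258), bar at tray y=+18
t=np.radians(4.3);o=np.array([624.3,-258]);n=np.array([-np.sin(t),np.cos(t)])
a=o+18*n;b=o-18*n;print(a,b)
plan((446.2,-110.5,80,184.3),(*a,80),(*a,4))
"
```

```text
[ 622.95038292 -240.0506676 ] [ 625.64961708 -275.9493324 ]
t 21.3 at [ 446.2 -110.4    1.4] rot [-3.142  0.     2.869] gap 11.1 F 15.0
(446.2, -110.5, 80, 184.3) turn -0.348 shift mm [  0.   -0.1 -78.6] len 79 j6 -1.89
(np.float64(622.950382917126), np.float64(-240.05066759654792), 80, np.float64(184.3)) turn -0.000 shift mm [-166.5 -142.4   -0. ] len 219 j6 -2.01
(np.float64(622.950382917126), np.float64(-240.05066759654792), 4, np.float64(184.3)) turn -0.000 shift mm [-0.  0. 76.] len 76 j6 -2.01
```

Call:
arm_command --targets '[{"hand":-0.95,"x":0,"y":0,"z":-0.01,"yaw":0},{"hand":-0.95,"x":0,"y":0,"z":-0.025,"yaw":-0.08},{"hand":-0.95,"x":0,"y":0,"z":-0.03,"yaw":-0.12},{"hand":-0.95,"x":0,"y":0,"z":-0.015,"yaw":-0.1},{"hand":-0.95,"x":0,"y":0,"z":0,"yaw":-0.048},{"hand":-0.95,"x":0,"y":0,"z":0,"yaw":0},{"hand":-0.95,"x":0,"y":0,"z":0,"yaw":0}]'

```text
clock: 22.0
eef_pos: [446.0, -110.3, 81.5]
eef_rot: [3.141, -0.0, -3.068]
wrist_force: [-0.1, 0.1, 0.0]
finger_gap: 11.6
finger_force: 15.0
```

```bash
python3 -c "
from h import *
plan((592.4,-260.4,80,184.3),(592.4,-260.4,3.8))
"
```

```text
t 22.0 at [ 446.  -110.3   81.5] rot [ 3.141 -0.    -3.068] gap 11.6 F 15.0
(592.4, -260.4, 80, 184.3) turn -0.002 shift mm [-134.7 -160.6    1.5] len 210 j6 -2.06
(592.4, -260.4, 3.8, np.float64(184.3)) turn -0.000 shift mm [-0.   0.  76.2] len 76 j6 -2.06
```

Call:
arm_command --targets '[{"hand":-0.95,"x":-0.0145,"y":-0.0175,"z":0,"yaw":0},{"hand":-0.95,"x":-0.025,"y":-0.03,"z":0,"yaw":0},{"hand":-0.95,"x":-0.025,"y":-0.03,"z":0,"yaw":0},{"hand":-0.95,"x":-0.025,"y":-0.03,"z":0,"yaw":0},{"hand":-0.95,"x":-0.025,"y":-0.03,"z":0,"yaw":0},{"hand":-0.95,"x":-0.015,"y":-0.017,"z":0,"yaw":0},{"hand":-0.95,"x":-0.005,"y":-0.006,"z":0,"yaw":0},{"hand":-0.95,"x":0,"y":0,"z":0,"yaw":0},{"hand":-0.95,"x":0,"y":0,"z":0,"yaw":0}]'

```text
clock: 22.9
eef_pos: [591.7, -259.5, 81.1]
eef_rot: [3.141, -0.001, -3.067]
wrist_force: [-0.2, 0.1, -0.1]
finger_gap: 11.6
finger_force: 15.0
```

```bash
python3 -c "
from h import *
import cv2,pickle
plan((592.4,-260.4,3.8,184.3))
c=get_calibration('wrist');im=camera('wrist');pickle.dump(c,open('w7.pkl','wb'))
cv2.imwrite('pics/w7.png',cv2.resize(im[100:350,160:480,::-1],None,fx=2,fy=2,interpolation=2))
"
```

```text
t 22.9 at [ 591.7 -259.5   81.1] rot [ 3.141e+00 -1.000e-03 -3.067e+00] gap 11.6 F 15.0
(592.4, -260.4, 3.8, 184.3) turn 0.000 shift mm [-0.6 -0.9 77.3] len 77 j6 -2.06
```

View pics/w7.png

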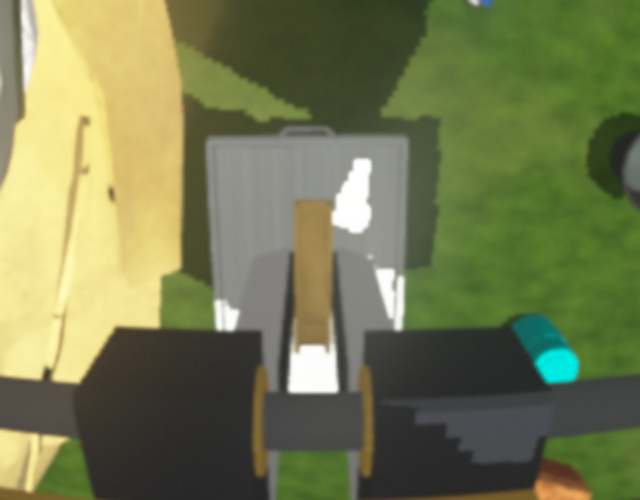

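The wrist view shows the bar held square over the tray, with the tray's near edge at v≈138 spanning u 207–407. The terrain edge is on the left, so I'll lower in stages.

Call:
arm_command --targets '[{"hand":-0.95,"x":0,"y":0,"z":0.02,"yaw":0},{"hand":-0.95,"x":0,"y":0,"z":0.02,"yaw":0},{"hand":-0.95,"x":0,"y":0,"z":0.015,"yaw":0},{"hand":-0.95,"x":0,"y":0,"z":0.01,"yaw":0},{"hand":-0.95,"x":0,"y":0,"z":0.006,"yaw":0},{"hand":-0.95,"x":0,"y":0,"z":0.002,"yaw":0},{"hand":-0.95,"x":0,"y":0,"z":0,"yaw":0},{"hand":-0.95,"x":0,"y":0,"z":0,"yaw":0}]'

```text
clock: 23.75
eef_pos: [592.7, -260.5, 9.0]
eef_rot: [-3.141, 0.001, -3.066]
wrist_force: [-0.1, -0.1, -0.7]
finger_gap: 11.6
finger_force: 15.0
```

Call:
arm_command --targets '[{"hand":-0.95,"x":0,"y":0,"z":0.003,"yaw":0},{"hand":-0.95,"x":0,"y":0,"z":0.0015,"yaw":0},{"hand":-0.95,"x":0,"y":0,"z":0,"yaw":0},{"hand":-0.95,"x":0,"y":0,"z":0,"yaw":0}]'

```text
clock: 24.15
eef_pos: [592.4, -260.4, 3.8]
eef_rot: [-3.142, 0.0, -3.066]
wrist_force: [0.1, 0.4, -0.1]
finger_gap: 11.5
finger_force: 15.0
```

Call:
arm_command --targets '[{"hand":-0.7,"x":0,"y":0,"z":0.0003,"yaw":0},{"hand":-0.5,"x":0,"y":0,"z":0,"yaw":0},{"hand":-0.5,"x":0,"y":0,"z":0,"yaw":0},{"hand":-0.5,"x":0,"y":0,"z":-0.02,"yaw":0},{"hand":-0.5,"x":0,"y":0,"z":-0.035,"yaw":0.03},{"hand":-0.3,"x":0,"y":0,"z":-0.04,"yaw":0.1},{"hand":-0.3,"x":0,"y":0,"z":-0.025,"yaw":0.12},{"hand":-0.3,"x":0,"y":0,"z":0,"yaw":0.07},{"hand":-0.3,"x":0,"y":0,"z":0,"yaw":0}]'

```text
clock: 25.05
eef_pos: [592.5, -260.4, 124.3]
eef_rot: [-3.141, 0.001, 2.896]
wrist_force: [-0.3, 1.0, -0.9]
finger_gap: 32.6
finger_force: 0.0
```

```bash
python3 -c "
from h import *
plan((459.5,-22.3,70,166.2),(459.5,-22.3,2))
"
```

```text
t 25.05 at [ 592.5 -260.4  124.3] rot [-3.141e+00  1.000e-03  2.896e+00] gap 32.6 F 0.0
(459.5, -22.3, 70, 166.2) turn -0.005 shift mm [186.  199.5  54.3] len 278 j6 -1.38
(459.5, -22.3, 2, np.float64(166.2)) turn -0.000 shift mm [ 0.  0. 68.] len 68 j6 -1.38
```

Call:
arm_command --targets '[{"hand":-0.3,"x":0.012,"y":0.013,"z":0,"yaw":-0.005},{"hand":-0.3,"x":0.025,"y":0.027,"z":0,"yaw":0},{"hand":-0.3,"x":0.03,"y":0.032,"z":0,"yaw":0},{"hand":-0.3,"x":0.03,"y":0.032,"z":0,"yaw":0},{"hand":-0.3,"x":0.03,"y":0.032,"z":0.008,"yaw":0},{"hand":-0.3,"x":0.03,"y":0.032,"z":0.016,"yaw":0},{"hand":-0.3,"x":0.019,"y":0.021,"z":0.02,"yaw":0},{"hand":-0.3,"x":0.01,"y":0.0105,"z":0.01,"yaw":0},{"hand":-0.3,"x":0,"y":0,"z":0,"yaw":0},{"hand":-0.3,"x":0,"y":0,"z":0,"yaw":0}]'

```text
clock: 26.05
eef_pos: [460.0, -23.0, 69.9]
eef_rot: [-3.142, 0.001, 2.903]
wrist_force: [-0.4, -0.1, -0.7]
finger_gap: 33.2
finger_force: 0.0
```

```bash
python3 -c "
from h import *
import cv2,pickle
plan((459.5,-22.3,2,166.2))
c=get_calibration('wrist');im=camera('wrist');pickle.dump(c,open('w8.pkl','wb'))
cv2.imwrite('pics/w8.png',cv2.resize(im[150:300,220:420,::-1],None,fx=4,fy=4,interpolation=2))
"
```

```text
t 26.05 at [460.  -23.   69.9] rot [-3.142e+00  1.000e-03  2.903e+00] gap 33.2 F 0.0
(459.5, -22.3, 2, 166.2) turn 0.002 shift mm [ 0.6  0.6 67.9] len 68 j6 -1.38
```

View pics/w8.png

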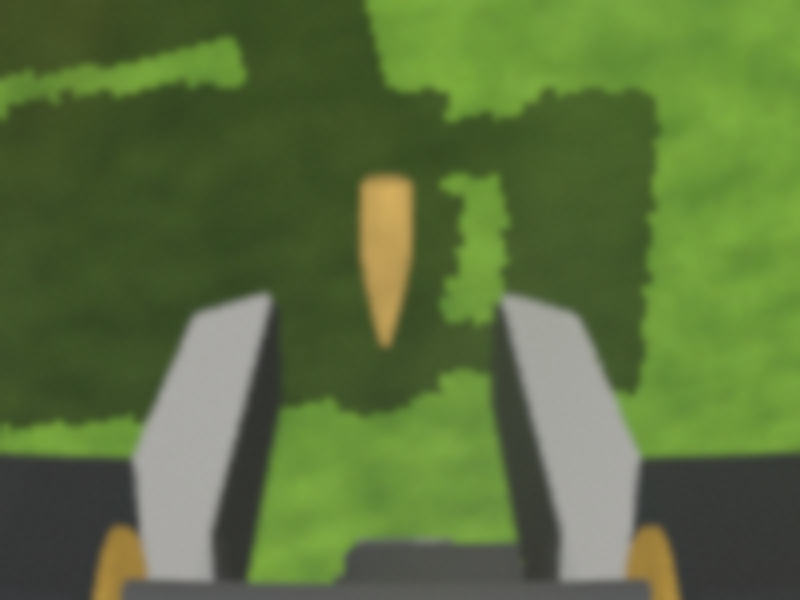

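The nozzle is centred between the fingers (u=386) and aligned, with its blunt end at v=177.

Call:
arm_command --targets '[{"hand":-0.3,"x":0,"y":0,"z":0.02,"yaw":0},{"hand":-0.3,"x":0,"y":0,"z":0.025,"yaw":0},{"hand":-0.3,"x":0,"y":0,"z":0.013,"yaw":0},{"hand":-0.3,"x":0,"y":0,"z":0.005,"yaw":0},{"hand":-0.3,"x":0,"y":0,"z":0,"yaw":0},{"hand":-0.3,"x":0,"y":0,"z":0,"yaw":0}]'

```text
clock: 26.7
eef_pos: [459.9, -22.8, 7.3]
eef_rot: [3.142, 0.001, 2.901]
wrist_force: [0.9, 0.1, -0.4]
finger_gap: 32.8
finger_force: 0.0
```

```bash
python3 -c "
from h import *
import pickle
c=pickle.load(open('w8.pkl','rb'))
f=lambda u,v,z:fish((220+(u+.5)/4-.5,150+(v+.5)/4-.5),z,c)
A=f(386,177,5);B=f(386,348,5);print(A,B,ang(A,B),A+(B-A)/np.hypot(*(B-A))*11)
plan((459.5,-22.3,2,166.2))"
```

```text
[448.42855784 -19.43240912] [484.88692712 -28.28809921] (np.float64(-13.652666945467331), np.float64(37.518474626605474)) [459.11774673 -22.02879908]
t 26.7 at [459.9 -22.8   7.3] rot [3.142e+00 1.000e-03 2.901e+00] gap 32.8 F 0.0
(459.5, -22.3, 2, 166.2) turn 0.001 shift mm [0.5 0.4 5.3] len 5 j6 -1.38
```

Call:
arm_command --targets '[{"hand":-0.3,"x":0.0005,"y":0.0004,"z":0.003,"yaw":0},{"hand":-0.3,"x":0,"y":0,"z":0.0015,"yaw":0},{"hand":-0.95,"x":0,"y":0,"z":0,"yaw":0},{"hand":-0.95,"x":0,"y":0,"z":0,"yaw":0},{"hand":-0.95,"x":0,"y":0,"z":0,"yaw":0},{"hand":-0.95,"x":0,"y":0,"z":0,"yaw":0},{"hand":-0.95,"x":0,"y":0,"z":0,"yaw":0}]'

```text
clock: 27.4
eef_pos: [458.8, -21.8, 2.1]
eef_rot: [3.142, 0.0, 2.902]
wrist_force: [0.0, 1.1, 0.9]
finger_gap: 9.2
finger_force: 15.0
```

Call:
arm_command --targets '[{"hand":-0.95,"x":0,"y":0,"z":-0.01,"yaw":0},{"hand":-0.95,"x":0,"y":0,"z":-0.025,"yaw":-0.06},{"hand":-0.95,"x":0,"y":0,"z":-0.03,"yaw":-0.1},{"hand":-0.95,"x":0,"y":0,"z":-0.035,"yaw":-0.1},{"hand":-0.95,"x":0,"y":0,"z":-0.02,"yaw":-0.055},{"hand":-0.95,"x":0,"y":0,"z":0,"yaw":0},{"hand":-0.95,"x":0,"y":0,"z":0,"yaw":0}]'

```text
clock: 28.1
eef_pos: [458.6, -21.8, 122.0]
eef_rot: [-3.142, 0.0, -3.068]
wrist_force: [1.2, 0.4, 0.2]
finger_gap: 8.7
finger_force: 15.0
```

```bash
python3 -c "
from h import *
plan((646.5,-256.4,80,184.3),(646.5,-256.4,4))
"
```

```text
t 28.1 at [458.6 -21.8 122. ] rot [-3.142  0.    -3.068] gap 8.7 F 15.0
(646.5, -256.4, 80, 184.3) turn -0.001 shift mm [-169.8 -248.1   42. ] len 304 j6 -2.02
(646.5, -256.4, 4, np.float64(184.3)) turn -0.000 shift mm [-0.  0. 76.] len 76 j6 -2.02
```

Call:
arm_command --targets '[{"hand":-0.95,"x":-0.01,"y":-0.014,"z":0,"yaw":0},{"hand":-0.95,"x":-0.02,"y":-0.029,"z":0,"yaw":0},{"hand":-0.95,"x":-0.024,"y":-0.035,"z":0,"yaw":0},{"hand":-0.95,"x":-0.024,"y":-0.035,"z":0,"yaw":0},{"hand":-0.95,"x":-0.024,"y":-0.035,"z":0,"yaw":0},{"hand":-0.95,"x":-0.024,"y":-0.035,"z":0.01,"yaw":0},{"hand":-0.95,"x":-0.024,"y":-0.035,"z":0.015,"yaw":0},{"hand":-0.95,"x":-0.014,"y":-0.021,"z":0.015,"yaw":0},{"hand":-0.95,"x":-0.006,"y":-0.009,"z":0,"yaw":0},{"hand":-0.95,"x":0,"y":0,"z":0,"yaw":0}]'

```text
clock: 29.1
eef_pos: [646.3, -257.1, 79.0]
eef_rot: [3.14, -0.003, -3.069]
wrist_force: [-0.6, 0.4, 0.1]
finger_gap: 8.9
finger_force: 15.0
```

```bash
python3 -c "
from h import *
import cv2
im=camera('wrist')
cv2.imwrite('pics/w9.png',cv2.resize(im[100:350,160:480,::-1],None,fx=2,fy=2,interpolation=2))
plan((646.5,-256.4,4,184.3))
"
```

```text
t 29.15 at [ 646.2 -256.3   80. ] rot [ 3.140e+00 -2.000e-03 -3.068e+00] gap 9.3 F 15.0
(646.5, -256.4, 4, 184.3) turn -0.001 shift mm [-0.2 -0.2 76. ] len 76 j6 -2.02
```

View pics/w9.png

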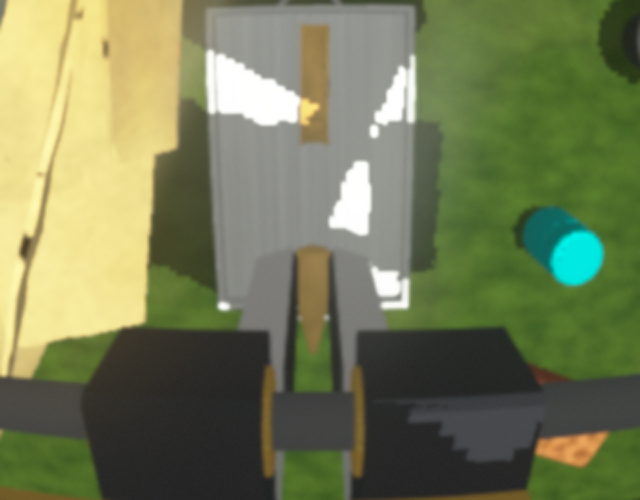

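The bar lies flat in the near part of the tray, at (315,25)–(315,143). The nozzle is held over the far half.

Call:
arm_command --targets '[{"hand":-0.95,"x":0,"y":0,"z":0.02,"yaw":0},{"hand":-0.95,"x":0,"y":0,"z":0.02,"yaw":0},{"hand":-0.95,"x":0,"y":0,"z":0.015,"yaw":0},{"hand":-0.95,"x":0,"y":0,"z":0.01,"yaw":0},{"hand":-0.95,"x":0,"y":0,"z":0.005,"yaw":0},{"hand":-0.95,"x":0,"y":0,"z":0.002,"yaw":0},{"hand":-0.95,"x":0,"y":0,"z":0,"yaw":0},{"hand":-0.95,"x":0,"y":0,"z":0,"yaw":0}]'

```text
clock: 29.95
eef_pos: [647.2, -256.5, 10.8]
eef_rot: [-3.141, 0.001, -3.066]
wrist_force: [0.7, 0.8, -1.0]
finger_gap: 9.1
finger_force: 15.0
```

Call:
arm_command --targets '[{"hand":-0.95,"x":0,"y":0,"z":0.003,"yaw":0},{"hand":-0.95,"x":0,"y":0,"z":0.0015,"yaw":0},{"hand":-0.95,"x":0,"y":0,"z":0,"yaw":0},{"hand":-0.95,"x":0,"y":0,"z":0,"yaw":0}]'

```text
clock: 30.35
eef_pos: [646.9, -256.3, 5.5]
eef_rot: [-3.142, -0.0, -3.066]
wrist_force: [-0.0, -0.7, -0.9]
finger_gap: 9.0
finger_force: 15.0
```

Call:
arm_command --targets '[{"hand":-0.95,"x":0,"y":0,"z":0.001,"yaw":0},{"hand":-0.95,"x":0,"y":0,"z":0.0003,"yaw":0},{"hand":-0.95,"x":0,"y":0,"z":0,"yaw":0}]'

```text
clock: 30.65
eef_pos: [646.9, -256.3, 4.2]
eef_rot: [-3.142, 0.0, -3.066]
wrist_force: [0.0, -0.5, 0.4]
finger_gap: 9.0
finger_force: 15.0
```

Call:
arm_command --targets '[{"hand":-0.77,"x":0,"y":0,"z":0,"yaw":0},{"hand":-0.74,"x":0,"y":0,"z":0,"yaw":0},{"hand":-0.7,"x":0,"y":0,"z":0,"yaw":0},{"hand":-0.6,"x":0,"y":0,"z":0,"yaw":0},{"hand":-0.55,"x":0,"y":0,"z":0,"yaw":0},{"hand":-0.55,"x":0,"y":0,"z":-0.01,"yaw":0},{"hand":-0.55,"x":0,"y":0,"z":-0.03,"yaw":0},{"hand":-0.55,"x":0,"y":0,"z":-0.04,"yaw":0},{"hand":-0.55,"x":0.02,"y":0,"z":-0.04,"yaw":0},{"hand":-0.55,"x":0.04,"y":0,"z":-0.03,"yaw":0}]'

```text
clock: 31.65
eef_pos: [587.8, -260.6, 157.2]
eef_rot: [-3.14, 0.003, -3.065]
wrist_force: [-0.4, 0.0, 0.5]
finger_gap: 21.3
finger_force: 0.0
```

Call:
arm_command --targets '[{"hand":-0.55,"x":0.045,"y":0,"z":-0.03,"yaw":0},{"hand":-0.55,"x":0.045,"y":0,"z":-0.02,"yaw":0},{"hand":-0.55,"x":0.045,"y":0,"z":0,"yaw":0},{"hand":-0.55,"x":0.03,"y":0,"z":0,"yaw":0},{"hand":-0.55,"x":0,"y":0,"z":0,"yaw":0},{"hand":-0.55,"x":0,"y":0,"z":0,"yaw":0}]'

```text
clock: 32.25
eef_pos: [426.0, -273.3, 203.1]
eef_rot: [-3.14, 0.001, -3.067]
wrist_force: [-0.4, 0.1, 0.6]
finger_gap: 21.2
finger_force: 0.0
```

```bash
python3 - <<'E'
from h import *
import cv2
a=cv2.resize(camera('top')[110:260,170:450,::-1],None,fx=2.8,fy=2.8,interpolation=2)
cv2.imwrite('pics/t2.png',a)
E
```

```text
(no output)
```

View pics/t2.png

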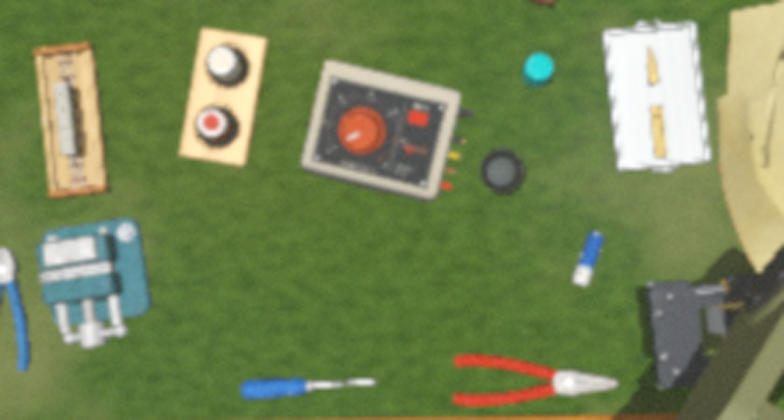

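The top view shows the wagon in the cradle (67,118), the pots in their wells (226,65) and (213,127), the nozzle (653,65) and bar (658,130) end to end in the tray, and the battery unmoved (588,258). Handing in.

```bash
python3 -c "
from cell import manip
print(manip.sign_off())"
```

```text
the job is handed in; nothing more can be done
None
```

Job done and handed in at about 32 s: the wagon is in its cradle, both pots are in their wells, the bar and nozzle lie end to end in the tray, and the battery is where it was.

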